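# Stand the squeeze bottles in their drip dishes

### The job

Among the containers standing by themselves on the clear middle of the bench, pick out the three squeeze bottles with pointed nozzle caps and stand each one upright, flat inside the drip dish of its size: the small bottle in the small dish, the medium bottle in the medium dish, the large bottle in the large dish. Leave the spray can and the screw-cap tin standing where they are, and do not let any bottle fall over.

Things in the scene. Friction and masses are not known exactly. Their poses are not given: they have to be found in the camera images.
- bottle_small: Small squeeze bottle: black body, black pointed nozzle cap. Round, 44 mm in diameter, 130 mm tall to the nozzle tip. Origin: centre of its underside, z up. Sides straight up to 85 mm; the shoulder narrows to the cap, which is 24 mm across, from 109 mm up to 119 mm nearly straight (the best place to grip), then a cone to the tip. About 120 g.
- bottle_medium: Medium squeeze bottle: dark blue body, black pointed nozzle cap. Round, 56 mm in diameter, 160 mm tall to the nozzle tip. Origin: centre of its underside, z up. Sides straight up to 105 mm; the shoulder narrows to the cap, which is 30 mm across, from 134 mm up to 147 mm nearly straight (the best place to grip), then a cone to the tip. About 120 g.
- bottle_large: Large squeeze bottle: white body, black pointed nozzle cap. Round, 60 mm in diameter, 190 mm tall to the nozzle tip. Origin: centre of its underside, z up. Sides straight up to 126 mm; the shoulder narrows to the cap, which is 32 mm across, from 159 mm up to 174 mm nearly straight (the best place to grip), then a cone to the tip. About 120 g.
- dish_small: Small round drip dish of bare metal, fixed to the bench: 60 mm inside, 66 mm outside, rim 16 mm high, flat inner floor 3 mm above the bench. Origin: centre of its underside (bench level), z up.
- dish_medium: Medium round drip dish of bare metal, fixed to the bench: 78 mm inside, 84 mm outside, rim 16 mm high, flat inner floor 3 mm above the bench. Origin: centre of its underside (bench level), z up.
- dish_large: Large round drip dish of bare metal, fixed to the bench: 96 mm inside, 102 mm outside, rim 16 mm high, flat inner floor 3 mm above the bench. Origin: centre of its underside (bench level), z up.
- spray_can: Bystander, stays where it is: black straight-sided spray can, round, 56 mm in diameter, 178 mm tall, blunt top without nozzle. Loose. Origin: centre of its underside.
- screw_cap_tin: Bystander, stays where it is: white and red tin, round, 63 mm in diameter, 144 mm tall, short flat red screw cap. Loose. Origin: centre of its underside.
There are look-alikes about, which are no part of the job. Leave any green look-alike of the bottle_large alone. What is shaped like the bottle_small but green is not meant.

How it is judged:
By the outcome, as a careful person would: the job done as asked, in the order asked, and still so for the second after the job is handed in, with the robot touching nothing.
It also fails if it takes over 83 s, if anything falls off the work surface, if the arm or the gripper's body presses on something with over 40 N, if the wrist force passes 120 N, or if a joint passes its speed limit or range.

### The arm

A 7-joint arm with a two-finger parallel gripper is mounted at the origin on a cart in front of the work surface, level with it; the furniture and walls round the work are solid. World frame = base frame: x ahead of the robot, y to its left, z up, the work surface at z = 0. Lengths are in m, angles in rad, forces in N, time in s.
With the tool pointing down it reaches from about 0.4 to 0.875 m from the base axis. Payload 19.3 kg.
Tool frame: the origin (TCP) lies midway between the tips of the shut fingers; the grasp point (between the pads) lies 19 mm behind it (bot.pinch_z is the distance from the TCP to the grasp point, in m); z points along the fingers, y is the line along which they close (so a half turn about z gives the same grasp; the last joint's range is limited). The gripper opens to 85 mm and grips with 20 to 120 N. Pads are 22 mm wide; open, the fingers measure 114 mm over their backs; the gripper's body (76 mm by 85 mm) begins 54 mm behind the grasp point. The pads swing forward as they close: fully open they stand 13 mm farther back than shut.
Start: joints at [1.084, 0.521, -0.036, 1.599, 0.021, 1.021, -0.113], TCP at [0.253, -0.571, 0.231] pointing down, gripper open.
Joint ranges: [-2.91, 2.91], [-0.3, 2.13], [-1.5, 1.42], [0.17, 2.43], [-1.26, 4.41], [0.16, 1.93], [-2.52, 2.52]. Speed limits (rad/s): [1.89, 1.89, 2.39, 2.39, 3.01, 3.01, 3.01].

### API

Orientations are given as [roll, pitch, yaw] about the fixed x, y, z axes, in that order (R = Rz(yaw) Ry(pitch) Rx(roll)).
In Python, from workcell import observe, viewer, bot gives the robot as it stands. The module is installed in compiled form; this text tells all that it offers.
- The arm moves only by the tool play_rows, never from a script. Its argument "motion" is a list of rows, each a list of 7 numbers: the shift along the tool's x, y, z in cm, then the turn, a rotation vector about the tool's x, y, z in rad, then the opening, from -1 (shut) to 1 (fully open), so that 0 is half open. A call has exactly 5 rows; each row is the pose to reach, as a shift and turn from the pose commanded when the call began, along the tool's axes at that moment; what a row does not reach only later rows make up. A row lasts 1/10 s, in which the tool goes at most 50 mm and 8.59 degrees, less where a joint would pass 70% of its speed; a pose out of reach is approached as far as the arm can. A call with a gripper value outside its range is refused whole. The fingers move at their own pace and stop on an object; "squeeze" is the grip in N (left out, the last holds). Time passes only in rows, so rows that repeat a pose let the fingers close, or fill a call up. It gives the time, the measured TCP pose, the force, the opening and the grip force at its end, in the units of the state.
- observe(): the state, without advancing time (a new reading comes with each control period).
- viewer.grab_frame(name): name is "scene" or "side" or "wrist"; returns (picture, depth): 480x640x3 uint8, red, green, blue; 480x640 float32, m along the optical axis (not along the pixel's ray), 0 where there is no reading.
- viewer.camera_info(name): a dict with "fx", "fy", "cx", "cy" (pixels), "R" (3x3) and "t" (3): a world point X has camera coordinates R X + t. Camera axes: x right, y down, z forward; pixel columns grow to the right and rows downward; lengths in m; the calibration is good to about 2 mm. A picture is of the moment at which its call begins: read the wrist's pose just before it. camera_info takes no time and is no camera call; for the wrist camera it gives the pose at the moment of the call.
- bot.job_done(): hands the job in; it is judged then, once.
The state is a dict: "clock": time; "qpos": joint angles; "qd": joint speeds; "joint_efforts": joint torques, N m; "position": TCP position; "tool_rot": TCP orientation; "force": force on the tool from outside, world axes, zero at the start; "moment": the same for the moment, N m; "grip_width": finger opening in m; "finger_force": force on a finger pad.
Only numpy, scipy, OpenCV 4.12 (cv2) and the standard library are available. Lean on these libraries where they do the work, as an engineer would, in place of code of your own. Each camera call takes 0.05 s, during which the arm holds its last target. There are 200 camera calls.

## Working session

There is one attempt and no reset: what is moved stays moved. The work goes in short steps, Python scripts to look and compute and a tool call to move; the robot and the scene stay as the last step left them, time stands still between calls to the robot, and variables do not carry over. Pictures are saved under pics/ and viewed, at most 14 in all, crops included, and the job is handed in when it is done.

Besides the shell and the picture viewer there is one more tool, called after "Request:" in YAML: its name, and indented under it one key for each argument. play_rows: Moves the arm, as the interface text tells. Its arguments: {"type":"object","properties":{"motion":{"type":"array"},"squeeze":{"type":"number"}},"required":["motion"]}

```bash
mkdir -p pics
python3 - <<'E'
from workcell import observe, viewer, bot
import cv2, numpy as np
s=observe(); print({k:np.round(v,3).tolist() for k,v in s.items()})
for n in("scene","side"):
    p,d=viewer.grab_frame(n); cv2.imwrite(f"pics/{n}0.png",p[:,:,::-1]); np.save(f"pics/{n}0.npy",d)
    c=viewer.camera_info(n); print(n,{k:np.round(v,3).tolist() for k,v in c.items()})
E
```

```text
{'clock': 0.0, 'qpos': [1.084, 0.522, -0.036, 1.6, 0.021, 1.021, -0.113], 'qd': [-0.0, -0.001, -0.001, 0.002, 0.0, -0.0, 0.0], 'joint_efforts': [-0.0, -92.711, 1.98, -36.993, 0.018, 0.008, 0.0], 'position': [0.253, -0.571, 0.231], 'tool_rot': [-3.14, 0.0, 0.417], 'force': [-0.372, -0.052, 0.334], 'moment': [-0.017, -0.032, 0.038], 'finger_force': 0.0, 'grip_width': 0.085}
scene {'fx': 476.458, 'fy': 476.458, 'cx': 322.415, 'cy': 239.075, 'R': [[-0.881, 0.472, 0.007], [0.322, 0.612, -0.722], [-0.345, -0.634, -0.692]], 't': [0.459, -0.106, 1.434]}
side {'fx': 528.191, 'fy': 528.191, 'cx': 328.086, 'cy': 240.287, 'R': [[0.567, 0.824, -0.014], [0.72, -0.504, -0.477], [-0.4, 0.26, -0.879]], 't': [-0.268, -0.342, 1.39]}
```

View pics/scene0.png

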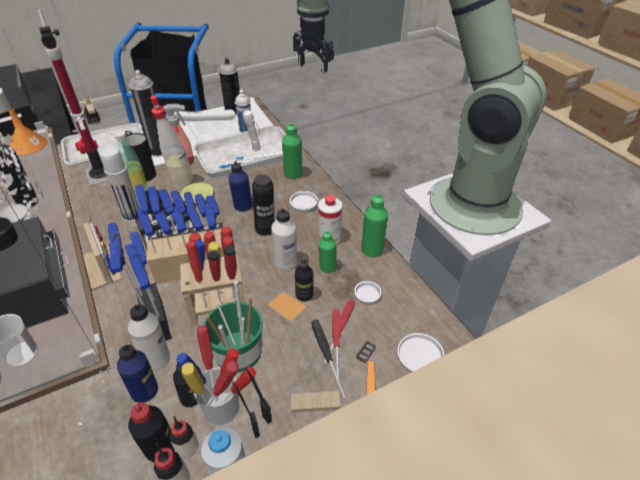

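View pics/side0.png

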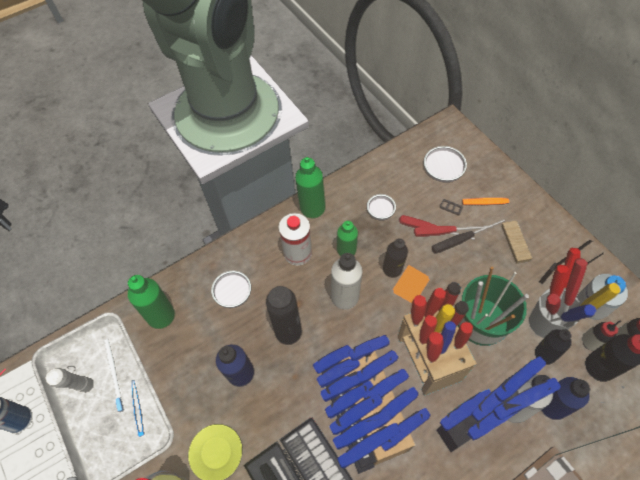

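Scene view candidates: medium is the dark blue bottle at (240,188), with a blue look-alike in the clutter at (137,373). Large is the white bottle at (284,242), with a white look-alike at (149,337), green ones at (375,228) and (292,152), and the tin at (330,218). Small is the black bottle at (304,281), with a black look-alike at (185,380), a green one at (327,252), and the spray can at (263,205). The dishes are at (303,201), (368,292) and (420,352). I choose the three free-standing bottles: (240,188), (284,242) and (304,281).

```bash
cat > h.py <<'E'
import numpy as np, cv2
from workcell import observe, viewer, bot
def cloud(d,c):
    v,u=np.mgrid[0:480,0:640]
    P=np.stack([(u-c["cx"])/c["fx"]*d,(v-c["cy"])/c["fy"]*d,d],-1)
    return (P-np.array(c["t"]))@np.array(c["R"])   # R^T (p-t)
def ray(c,u,v,z):
    R=np.array(c["R"]);o=-R.T@np.array(c["t"]);w=R.T@np.array([(u-c["cx"])/c["fx"],(v-c["cy"])/c["fy"],1])
    return o+w*(z-o[2])/w[2]
def circ(x,y):
    A=np.c_[x,y,np.ones(len(x))];a=np.linalg.lstsq(A,x**2+y**2,rcond=None)[0]
    return a[0]/2,a[1]/2,np.sqrt(a[2]+a[0]**2/4+a[1]**2/4)
E
python3 - <<'E'
from h import *
C={}
for n in("scene","side"):
    d=np.load(f"pics/{n}0.npy");W=cloud(d,viewer.camera_info(n));W[d==0]=9;C[n]=W
px={"blue":((240,188),(235,365)),"white":((284,242),(345,285)),"black":((304,281),(395,258)),"can":((263,205),(284,315)),"tin":((330,218),(295,240)),
"gS":((327,252),(347,238)),"gL1":((375,228),(311,190)),"gL2":((292,152),(152,303))}
for k,(a,b) in px.items():
    g=C["side"][b[1],b[0]]
    P=np.r_[C["scene"].reshape(-1,3),C["side"].reshape(-1,3)]
    for it in range(2):
        Q=P[(np.hypot(P[:,0]-g[0],P[:,1]-g[1])<.045)&(P[:,2]>.03)&(P[:,2]<.3)]
        B=Q[(Q[:,2]<.08)]; x,y,r=circ(B[:,0],B[:,1]); g=np.array([x,y])
    top=Q[:,2].max(); T=Q[Q[:,2]>top-.03]
    print(k,"c",np.round([x,y,r],4),"top",round(top,3),"topc",np.round(circ(T[:,0],T[:,1]),4))
for n,bx in (("scene",[(303,201),(368,292),(420,352)]),("side",[(231,289),(381,207),(445,164)])):
    c=viewer.camera_info(n)
    for u,v in bx:
        W=C[n][v-32:v+32,u-36:u+36]; m=(W[...,2]>.011)&(W[...,2]<.02)
        x,y=W[m][:,0],W[m][:,1]
        print(n,u,v,"ray",np.round(ray(c,u,v,.016)[:2],3),"fit",np.round(circ(x,y),4),m.sum())
im=cv2.imread("pics/scene0.png")[140:380,210:450]; cv2.imwrite("pics/crop0.png",cv2.resize(im,(600,600),interpolation=cv2.INTER_CUBIC))
E
```

```text
blue c [ 0.6221 -0.3167  0.0283] top 0.161 topc [ 0.6254 -0.3173  0.011 ]
white c [ 0.6065 -0.0476  0.0308] top 0.191 topc [ 0.6084 -0.0436  0.0126]
black c [0.6135 0.0766 0.0223] top 0.13 topc [0.6152 0.0782 0.0096]
can c [ 0.6028 -0.1902  0.0289] top 0.181 topc [ 0.6028 -0.1869  0.0206]
tin c [ 0.4607 -0.0746  0.0314] top 0.146 topc [ 0.4621 -0.0743  0.0221]
gS c [0.5186 0.0187 0.0222] top 0.131 topc [0.5218 0.0184 0.0094]
gL1 c [0.3794 0.0181 0.0301] top 0.19 topc [0.3796 0.0167 0.0118]
gL2 c [ 0.4202 -0.3924  0.0303] top 0.19 topc [ 0.4236 -0.3882  0.012 ]
scene 303 201 ray [ 0.46  -0.236] fit [ 0.5357 -0.2998  0.1184] 146
scene 368 292 ray [0.476 0.152] fit [0.5237 0.123  0.0684] 159
scene 420 352 ray [0.466 0.349] fit [0.4653 0.3504 0.0489] 169
side 231 289 ray [ 0.46  -0.243] fit [ 0.4589 -0.2416  0.0402] 192
side 381 207 ray [0.48  0.144] fit [0.5052 0.1564 0.0445] 161
side 445 164 ray [0.471 0.345] fit [0.4679 0.3486 0.049 ] 181
```

View pics/crop0.png

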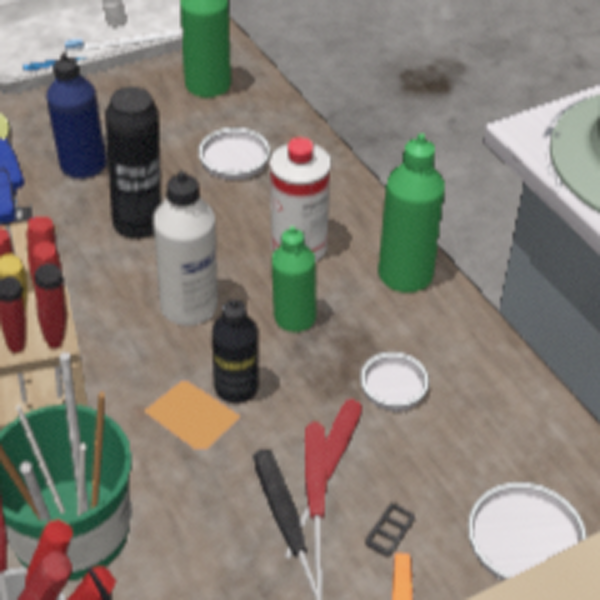

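Crop: the dark blue bottle (75,120), the white bottle (187,250) and the small black bottle (235,350) all have pointed black caps and stand alone. The black cylinder at (133,160) is the blunt spray can. The dish fits agree: medium at (0.459,-0.242), small at about (0.478,0.148), large at (0.466,0.350). I'll start with the small bottle.

Request:
play_rows:
  motion:
    - [5,-3.75,-1,0,0,0,0.3]
    - [9,-7,-3,0,0,0,0.3]
    - [13,-10,-4,0,0,0,0.3]
    - [17,-13,-4,0,0,0,0.3]
    - [20,-15,-4,0,0,0,0.3]
  squeeze: 40

```text
clock: 0.6
position: [0.3731, -0.3558, 0.2717]
tool_rot: [3.141, -0.0, 0.416]
force: [1.2, -0.6, 0.1]
grip_width: 0.0553
finger_force: 0.0
```

Request:
play_rows:
  motion:
    - [4,-3,0,0,0,0,0.3]
    - [8,-6,0,0,0,0,0.3]
    - [12,-9,0,0,0,0,0.3]
    - [16,-12,0,0,0,0,0.3]
    - [20,-15,0,0,0,0,0.3]

```text
clock: 1.1
position: [0.4953, -0.1375, 0.2712]
tool_rot: [3.142, 0.0, 0.417]
force: [1.2, -0.7, 0.8]
grip_width: 0.0557
finger_force: 0.0
```

Request:
play_rows:
  motion:
    - [4,-3,0,0,0,0,0.3]
    - [8,-6,0,0,0,0,0.3]
    - [12,-9,0,0,0,0,0.3]
    - [16,-12,0,0,0,0,0.3]
    - [19.4,-14.6,0,0,0,0,0.3]

```text
clock: 1.6
position: [0.6137, 0.0753, 0.2709]
tool_rot: [-3.141, 0.0, 0.418]
force: [0.7, -0.9, 0.4]
grip_width: 0.0554
finger_force: 0.0
```

```bash
cat >> h.py <<'E'
def go(x,y,z):
    s=observe();p=s["position"];w=s["tool_rot"][2];c,q=np.cos(w),np.sin(w);dx,dy=x-p[0],y-p[1]
    print("pos",np.round(p,4),"yaw",round(w,3),"-> cm",np.round(100*np.array([c*dx+q*dy,q*dx-c*dy,p[2]-z]),2))
def wrist(name,x,y,zlo,zhi,rad):
    c=viewer.camera_info("wrist");p,d=viewer.grab_frame("wrist");cv2.imwrite(f"pics/{name}.png",p[:,:,::-1])
    W=cloud(d,c);m=(d>0)&(np.hypot(W[...,0]-x,W[...,1]-y)<rad)&(W[...,2]>zlo)&(W[...,2]<zhi)
    Q=W[m];print(len(Q),"mean",np.round(Q.mean(0),4),"fit",np.round(circ(Q[:,0],Q[:,1]),4),"box",np.round((Q.min(0)+Q.max(0))/2,4),np.round(np.ptp(Q,axis=0),4))
    return p,W
E
python3 - <<'E'
from h import *
p,W=wrist("w1",.614,.077,.105,.14,.03)
go(.6145,.0775,.104)
Q=W[(W[...,2]>.011)&(W[...,2]<.02)&(np.hypot(W[...,0]-.478,W[...,1]-.148)<.045)]
if len(Q)>20: print("dish",circ(Q[:,0],Q[:,1]))
E
```

```text
644 mean [0.6138 0.0794 0.1195] fit [0.6131 0.0792 0.0082] box [0.6126 0.0788 0.1191] [0.0227 0.0232 0.0221]
pos [0.6153 0.0822 0.2705] yaw 0.423 -> cm [-0.26  0.4  16.65]
dish (np.float64(0.4751811923473718), np.float64(0.1475015113632597), np.float64(0.03105314780427408))
```

View pics/w1.png

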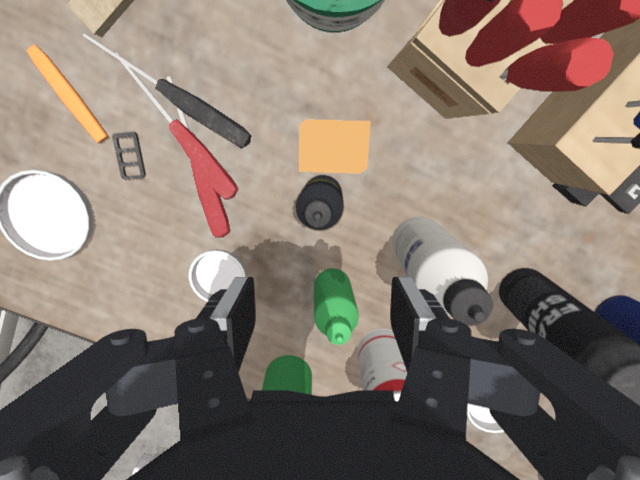

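The wrist view shows the black bottle cap at (318,215), the small dish at (217,272), the white bottle at (445,265) and the spray can at (550,320). The arm was still settling at that moment, so I'll descend part-way and measure again.

Request:
play_rows:
  motion:
    - [0,0,3,0,0,0,0.3]
    - [0,0,6,0,0,0,0.3]
    - [0,0,8,0,0,0,0.3]
    - [0,0,8,0,0,0,0.3]
    - [0,0,8,0,0,0,0.3]

```text
clock: 2.15
position: [0.6132, 0.0726, 0.1916]
tool_rot: [-3.141, 0.0, 0.417]
force: [0.8, 0.5, -0.0]
grip_width: 0.0554
finger_force: 0.0
```

Run:
```python
from h import *
p,W=wrist("w2",.614,.078,.107,.14,.03)
go(.6138,.078,.104)
Q=W[(W[...,2]>.011)&(W[...,2]<.02)&(np.hypot(W[...,0]-.476,W[...,1]-.148)<.045)]
if len(Q)>20: print("dish",circ(Q[:,0],Q[:,1]))
```

```text
1167 mean [0.6142 0.0794 0.1195] fit [0.6133 0.079  0.0082] box [0.6126 0.0786 0.1192] [0.023  0.0235 0.0227]
pos [0.6135 0.0727 0.1923] yaw 0.417 -> cm [ 0.24 -0.47  8.83]
dish (np.float64(0.4752770958389687), np.float64(0.1473609684265814), np.float64(0.031067623191075967))
```

Request:
play_rows:
  motion:
    - [0.2,-0.6,1,0,0,0,0.3]
    - [0.2,-0.6,4,0,0,0,0.3]
    - [0.2,-0.6,7,0,0,0,0.3]
    - [0.2,-0.6,8.8,0,0,0,0.3]
    - [0.2,-0.6,8.8,0,0,0,0.3]

```text
clock: 2.7
position: [0.6113, 0.0793, 0.1012]
tool_rot: [-3.141, 0.003, 0.417]
force: [0.0, 0.4, 0.6]
grip_width: 0.0557
finger_force: 0.0
```

Request:
play_rows:
  motion:
    - [0,0,0,0,0,0,-0.2]
    - [0,0,0,0,0,0,-0.6]
    - [0,0,0,0,0,0,-1]
    - [0,0,0,0,0,0,-1]
    - [0,0,0,0,0,0,-1]

```text
clock: 3.2
position: [0.6134, 0.0792, 0.1048]
tool_rot: [3.141, -0.002, 0.417]
force: [0.0, -0.1, 4.9]
grip_width: 0.0206
finger_force: 38.9
```

Request:
play_rows:
  motion:
    - [0,0,0,0,0,0,-1]
    - [0,0,-0.5,0,0,0,-1]
    - [0,0,-1.5,0,0,0,-1]
    - [0,0,-3,0,0,0,-1]
    - [0,0,-4,0,0,0,-1]

```text
clock: 3.7
position: [0.613, 0.079, 0.1453]
tool_rot: [3.141, -0.002, 0.417]
force: [-0.3, 0.8, -2.1]
grip_width: 0.0209
finger_force: 39.3
```

Run:
```python
from h import *
p,_=viewer.grab_frame("side");cv2.imwrite("pics/s1.png",cv2.resize(p[120:360,200:520,::-1],(640,480)))
go(.4755,.1473,.145)
print(observe()["grip_width"],observe()["force"])
```

```text
pos [0.6136 0.0791 0.1465] yaw 0.417 -> cm [ -9.87 -11.82   0.15]
0.02063182070646427 [ 0.9974749  -0.11323407  0.46792945]
```

View pics/s1.png

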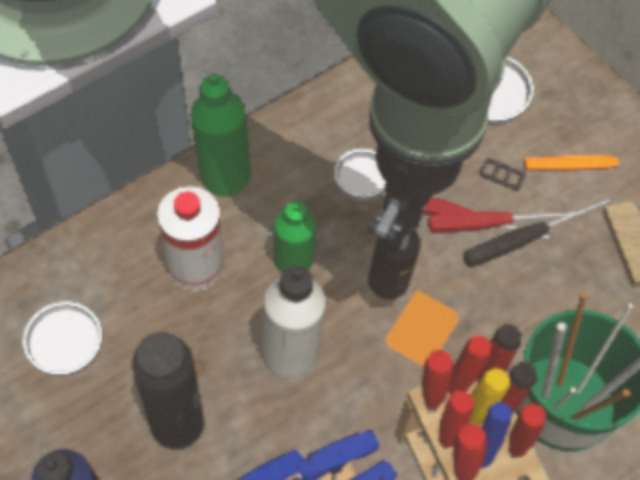

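The small bottle hangs upright at (392,262) in the crop, clear of the bench. Next it goes to the small dish at (360,172).

Request:
play_rows:
  motion:
    - [-2,-2.4,0,0,0,0,-1]
    - [-5,-6,0,0,0,0,-1]
    - [-8,-9.5,0,0,0,0,-1]
    - [-9.9,-11.8,0,0,0,0,-1]
    - [-9.9,-11.8,0,0,0,0,-1]

```text
clock: 4.25
position: [0.4713, 0.1486, 0.1439]
tool_rot: [-3.141, 0.0, 0.421]
force: [-0.5, -0.4, -1.9]
grip_width: 0.0206
finger_force: 39.5
```

Request:
play_rows:
  motion:
    - [0,0,0,0,0,0,-1]
    - [0,0,0,0,0,0,-1]
    - [0,0,0.5,0,0,0,-1]
    - [0,0,1,0,0,0,-1]
    - [0,0,1,0,0,0,-1]

```text
clock: 4.75
position: [0.474, 0.1464, 0.1322]
tool_rot: [-3.141, 0.001, 0.416]
force: [-0.8, 0.1, -0.4]
grip_width: 0.0206
finger_force: 39.4
```

Run:
```python
from h import *
go(.4755,.1473,.108)
for n in ("side","scene"):
    p,d=viewer.grab_frame(n);W=cloud(d,viewer.camera_info(n))
    m=(d>0)&(np.hypot(W[...,0]-.4755,W[...,1]-.1473)<.04)&(W[...,2]>.045)&(W[...,2]<.09)
    Q=W[m];print(n,len(Q),np.round(circ(Q[:,0],Q[:,1]),4))
    Z=W[(d>0)&(np.hypot(W[...,0]-.4755,W[...,1]-.1473)<.06)];
    Q=Z[(Z[:,2]>.012)&(Z[:,2]<.019)]; print(len(Q),np.round(circ(Q[:,0],Q[:,1]),4))
```

```text
pos [0.474  0.1464 0.1322] yaw 0.416 -> cm [ 0.17 -0.02  2.42]
side 226 [0.4753 0.1428 0.0213]
77 [0.4811 0.1468 0.0309]
scene 224 [0.4735 0.1447 0.021 ]
70 [0.4772 0.1503 0.031 ]
```

Request:
play_rows:
  motion:
    - [0.2,-0.1,0,0,0,0,-1]
    - [0.5,-0.1,0.4,0,0,0,-1]
    - [0.5,-0.1,1.2,0,0,0,-1]
    - [0.5,-0.1,2.1,0,0,0,-1]
    - [0.5,-0.1,2.1,0,0,0,-1]

```text
clock: 5.35
position: [0.4776, 0.1494, 0.1107]
tool_rot: [-3.141, 0.002, 0.417]
force: [0.0, 0.3, -1.2]
grip_width: 0.0208
finger_force: 39.4
```

Request:
play_rows:
  motion:
    - [0,0,0.1,0,0,0,-1]
    - [0,0,0.2,0,0,0,-1]
    - [0,0,0.3,0,0,0,-1]
    - [0,0,0.3,0,0,0,-1]
    - [0,0,0.3,0,0,0,-1]

```text
clock: 5.85
position: [0.4784, 0.1497, 0.1093]
tool_rot: [3.142, -0.0, 0.417]
force: [-0.0, 0.3, -1.5]
grip_width: 0.0207
finger_force: 39.4
```

Request:
play_rows:
  motion:
    - [0,0,0.1,0,0,0,-1]
    - [0,0,0.2,0,0,0,-1]
    - [0,0,0.2,0,0,0,-1]
    - [0,0,0.2,0,0,0,-1]
    - [0,0,0.2,0,0,0,-1]

```text
clock: 6.35
position: [0.4789, 0.1498, 0.1077]
tool_rot: [3.141, -0.001, 0.417]
force: [-0.9, 0.9, 9.5]
grip_width: 0.0209
finger_force: 40.5
```

Contact with the dish floor (9.5 N). I'll release gradually and rise.

Request:
play_rows:
  motion:
    - [0,0,-0.1,0,0,0,-0.4]
    - [0,0,-0.1,0,0,0,-0.1]
    - [0,0,-0.1,0,0,0,0.2]
    - [0,0,-0.1,0,0,0,0.3]
    - [0,0,-0.1,0,0,0,0.3]

```text
clock: 6.85
position: [0.4784, 0.1497, 0.1082]
tool_rot: [-3.142, 0.0, 0.417]
force: [-0.3, 0.5, -0.3]
grip_width: 0.0555
finger_force: 0.0
```

Request:
play_rows:
  motion:
    - [0,0,-1,0,0,0,0.3]
    - [0,0,-4,0,0,0,0.3]
    - [0,0,-8,0,0,0,0.3]
    - [0,0,-12,0,0,0,0.3]
    - [0,0,-16,0,0,0,0.3]

```text
clock: 7.35
position: [0.478, 0.1497, 0.2707]
tool_rot: [-3.141, -0.0, 0.417]
force: [0.3, 0.0, 0.4]
grip_width: 0.0551
finger_force: 0.0
```

Run:
```python
from h import *
p,W=wrist("w3",.478,.149,.1,.14,.04)
p,_=viewer.grab_frame("scene");cv2.imwrite("pics/s2.png",cv2.resize(p[120:420,200:520,::-1],(640,600)))
go(.6235,-.317,.27)
```

```text
923 mean [0.4802 0.1494 0.1167] fit [0.4788 0.1485 0.0098] box [0.4778 0.1479 0.1165] [0.0287 0.0298 0.0329]
pos [0.48   0.1505 0.2737] yaw 0.417 -> cm [-5.8  48.56  0.37]
```

View pics/s2.png

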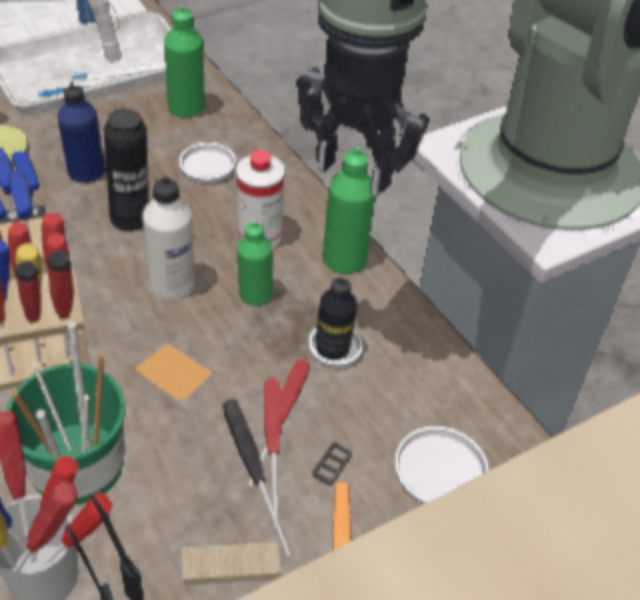

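The small bottle stands upright in its dish at (335,335). Next is the blue bottle.

Request:
play_rows:
  motion:
    - [-0.5,4,0,0,0,0,0.3]
    - [-1,9,0,0,0,0,0.3]
    - [-1.7,14,0,0,0,0,0.3]
    - [-2.3,19,0,0,0,0,0.3]
    - [-2.9,24,0,0,0,0,0.3]

```text
clock: 7.95
position: [0.5487, -0.0821, 0.2689]
tool_rot: [3.141, -0.001, 0.417]
force: [1.5, 1.4, -0.3]
grip_width: 0.0552
finger_force: 0.0
```

Request:
play_rows:
  motion:
    - [-0.6,5,0,0,0,0,0.3]
    - [-1.2,10,0,0,0,0,0.3]
    - [-1.8,15,0,0,0,0,0.3]
    - [-2.4,20,0,0,0,0,0.3]
    - [-2.9,24.5,0,0,0,0,0.3]

```text
clock: 8.45
position: [0.6212, -0.3182, 0.2687]
tool_rot: [-3.142, -0.0, 0.416]
force: [0.4, -0.1, 0.8]
grip_width: 0.0551
finger_force: 0.0
```

Request:
play_rows:
  motion:
    - [0,0,0,0,0,0,0.3]
    - [0,0,1,0,0,0,0.3]
    - [0,0,3,0,0,0,0.3]
    - [0,0,4,0,0,0,0.3]
    - [0,0,4,0,0,0,0.3]

```text
clock: 8.95
position: [0.6207, -0.3144, 0.2268]
tool_rot: [-3.139, 0.001, 0.418]
force: [-0.2, -0.5, 0.4]
grip_width: 0.0552
finger_force: 0.0
```

Run:
```python
from h import *
p,W=wrist("w4",.6235,-.317,.132,.17,.035)
go(.6235,-.317,.13)
```

```text
1759 mean [ 0.6247 -0.3175  0.1474] fit [ 0.6236 -0.3181  0.0104] box [ 0.6227 -0.3182  0.1464] [0.0293 0.0292 0.0275]
pos [ 0.6211 -0.3149  0.228 ] yaw 0.418 -> cm [0.13 0.29 9.8 ]
```

Request:
play_rows:
  motion:
    - [0,0.3,1,0,0,0,0.3]
    - [0.1,0.4,4,0,0,0,0.3]
    - [0.1,0.4,7.5,0,0,0,0.3]
    - [0.1,0.4,9.7,0,0,0,0.3]
    - [0.1,0.4,9.7,0,0,0,0.3]

```text
clock: 9.5
position: [0.6225, -0.3184, 0.1282]
tool_rot: [-3.138, 0.003, 0.417]
force: [0.1, -0.1, -0.4]
grip_width: 0.0554
finger_force: 0.0
```

Request:
play_rows:
  motion:
    - [0,0,0,0,0,0,0]
    - [0,0,0,0,0,0,-0.5]
    - [0,0,0,0,0,0,-1]
    - [0,0,0,0,0,0,-1]
    - [0,0,0,0,0,0,-1]

```text
clock: 10.0
position: [0.6247, -0.3193, 0.1332]
tool_rot: [3.14, -0.002, 0.417]
force: [-0.3, 1.3, 8.0]
grip_width: 0.0269
finger_force: 39.6
```

Request:
play_rows:
  motion:
    - [0,0,0,0,0,0,-1]
    - [0,0,-0.5,0,0,0,-1]
    - [0,0,-1.5,0,0,0,-1]
    - [0,0,-3,0,0,0,-1]
    - [0,0,-5,0,0,0,-1]

```text
clock: 10.5
position: [0.6236, -0.3191, 0.1825]
tool_rot: [-3.141, 0.0, 0.417]
force: [-0.2, 0.6, -1.7]
grip_width: 0.0272
finger_force: 39.7
```

Run:
```python
from h import *
go(.459,-.2415,.18)
s=observe();print(s["grip_width"],s["force"])
p,_=viewer.grab_frame("side");cv2.imwrite("pics/s3.png",cv2.resize(p[240:480,100:420,::-1],(640,480)))
```

```text
pos [ 0.6236 -0.3191  0.1825] yaw 0.417 -> cm [-11.91 -13.76   0.25]
0.027185485872625606 [-0.1918925   0.58827107 -1.65219512]
```

View pics/s3.png

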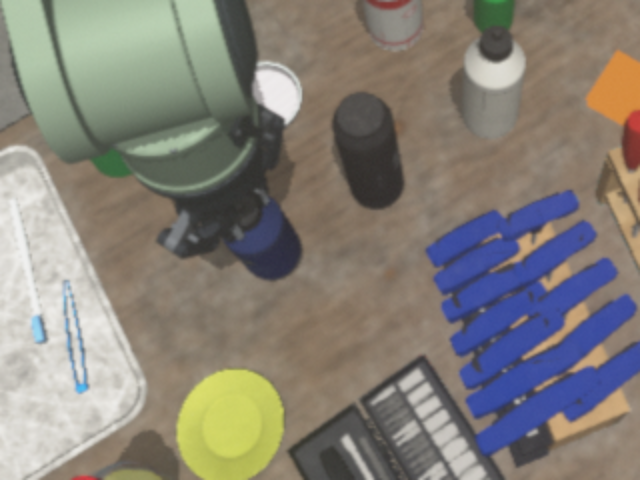

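The blue bottle (270,245) is off the bench and looks upright. Moving it to the medium dish at (275,92).

Request:
play_rows:
  motion:
    - [-2,-2.3,0,0,0,0,-1]
    - [-5,-5.8,0,0,0,0,-1]
    - [-8,-9.2,0,0,0,0,-1]
    - [-10.5,-12.1,0,0,0,0,-1]
    - [-11.9,-13.8,0,0,0,0,-1]

```text
clock: 11.05
position: [0.4568, -0.2404, 0.1823]
tool_rot: [3.141, 0.0, 0.417]
force: [1.7, -0.4, -1.6]
grip_width: 0.027
finger_force: 39.8
```

Request:
play_rows:
  motion:
    - [0,0,0,0,0,0,-1]
    - [0,0,0,0,0,0,-1]
    - [0,0,0.5,0,0,0,-1]
    - [0,0,1.5,0,0,0,-1]
    - [0,0,1.5,0,0,0,-1]

```text
clock: 11.55
position: [0.4587, -0.2409, 0.1645]
tool_rot: [-3.14, 0.001, 0.417]
force: [-0.1, 0.5, -1.8]
grip_width: 0.0271
finger_force: 39.9
```

```bash
cat >> h.py <<'E'
def rel(x,y,rb,ro):
    go(x,y,.1)
    for n in ("side","scene"):
        p,d=viewer.grab_frame(n);W=cloud(d,viewer.camera_info(n));h=np.hypot(W[...,0]-x,W[...,1]-y)
        Q=W[(d>0)&(h<rb+.015)&(W[...,2]>.05)&(W[...,2]<.1)];b=circ(Q[:,0],Q[:,1])
        Q=W[(d>0)&(h<ro+.015)&(h>rb)&(W[...,2]>.012)&(W[...,2]<.019)];o=circ(Q[:,0],Q[:,1])
        print(n,"bottle",np.round(b,4),"dish",np.round(o,4),len(Q))
        cv2.imwrite("pics/last_%s.png"%n,p[:,:,::-1])
E
python3 - <<'E'
from h import *
rel(.459,-.2415,.028,.042)
E
```

```text
pos [ 0.4587 -0.2409  0.1645] yaw 0.417 -> cm [0.   0.07 6.45]
side bottle [ 0.4576 -0.2382  0.0276] dish [ 0.4588 -0.2416  0.0402] 118
scene bottle [ 0.4565 -0.2355  0.0262] dish [ 0.4567 -0.2394  0.0401] 50
```

Request:
play_rows:
  motion:
    - [-0.1,0.3,0.5,0,0,0,-1]
    - [-0.1,0.3,1.3,0,0,0,-1]
    - [-0.1,0.3,2.1,0,0,0,-1]
    - [-0.1,0.3,2.5,0,0,0,-1]
    - [-0.1,0.3,2.5,0,0,0,-1]

```text
clock: 12.15
position: [0.4591, -0.244, 0.1404]
tool_rot: [-3.141, 0.001, 0.417]
force: [0.9, 0.5, -1.6]
grip_width: 0.0269
finger_force: 39.9
```

Request:
play_rows:
  motion:
    - [0,0,0.1,0,0,0,-1]
    - [0,0,0.2,0,0,0,-1]
    - [0,0,0.3,0,0,0,-1]
    - [0,0,0.3,0,0,0,-1]
    - [0,0,0.3,0,0,0,-1]

```text
clock: 12.65
position: [0.4594, -0.2442, 0.1383]
tool_rot: [3.141, -0.0, 0.417]
force: [0.2, -0.8, -1.2]
grip_width: 0.027
finger_force: 39.9
```

Request:
play_rows:
  motion:
    - [0,0,0.1,0,0,0,-1]
    - [0,0,0.2,0,0,0,-1]
    - [0,0,0.25,0,0,0,-1]
    - [0,0,0.25,0,0,0,-1]
    - [0,0,0.25,0,0,0,-1]

```text
clock: 13.15
position: [0.4599, -0.2443, 0.1362]
tool_rot: [3.141, -0.001, 0.417]
force: [0.0, 0.4, 6.9]
grip_width: 0.027
finger_force: 40.8
```

The bottle touches the dish floor. Releasing, rising, then going to the white bottle.

Request:
play_rows:
  motion:
    - [0,0,-0.1,0,0,0,-0.3]
    - [0,0,-0.1,0,0,0,0]
    - [0,0,-0.1,0,0,0,0.3]
    - [0,0,-0.1,0,0,0,0.3]
    - [0,0,-0.1,0,0,0,0.3]

```text
clock: 13.65
position: [0.4594, -0.2443, 0.1366]
tool_rot: [-3.141, 0.0, 0.417]
force: [0.5, -0.6, 0.7]
grip_width: 0.0555
finger_force: 0.0
```

Request:
play_rows:
  motion:
    - [0,0,-1,0,0,0,0.3]
    - [0,0,-4,0,0,0,0.3]
    - [0,0,-8,0,0,0,0.3]
    - [0,0,-12,0,0,0,0.3]
    - [0,0,-13,0,0,0,0.3]

```text
clock: 14.15
position: [0.4607, -0.2448, 0.2714]
tool_rot: [3.137, -0.004, 0.417]
force: [0.2, 0.7, -0.5]
grip_width: 0.0558
finger_force: 0.0
```

Run:
```python
from h import *
p,W=wrist("w5",.46,-.243,.132,.17,.04)
rel(.459,-.2415,.028,.042)
go(.6075,-.046,.265)
```

```text
1264 mean [ 0.4597 -0.2425  0.1505] fit [ 0.4587 -0.2429  0.0104] box [ 0.4581 -0.2429  0.1493] [0.0285 0.0294 0.0276]
pos [ 0.4606 -0.2448  0.2708] yaw 0.417 -> cm [-1.000e-02 -3.600e-01  1.708e+01]
side bottle [ 0.4589 -0.2418  0.0278] dish [ 0.4586 -0.2418  0.04  ] 121
scene bottle [ 0.4575 -0.2398  0.0265] dish [ 0.4576 -0.2407  0.0384] 74
pos [ 0.4594 -0.2443  0.2671] yaw 0.417 -> cm [ 21.57 -12.14   0.21]
```

View pics/last_scene.png

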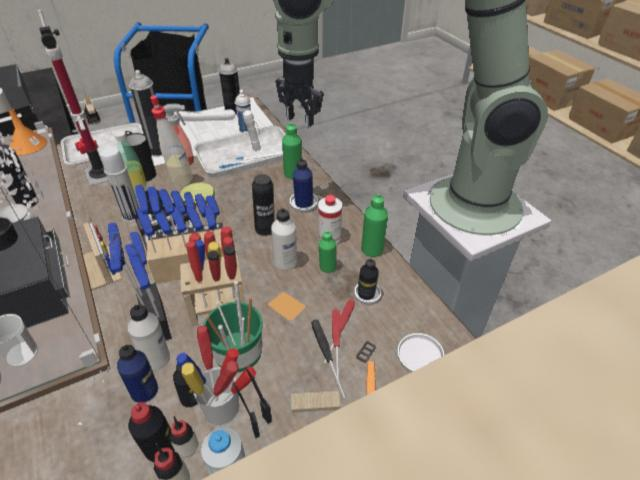

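The blue bottle stands centred in the medium dish at (303,190) and the small one in its dish at (368,285). Now the white bottle.

Request:
play_rows:
  motion:
    - [4,-2.3,0,0,0,0,0.3]
    - [8.5,-4.8,0,0,0,0,0.3]
    - [13,-7.3,0,0,0,0,0.3]
    - [17.5,-9.8,0,0,0,0,0.3]
    - [21.6,-12.1,0,0,0,0,0.3]

```text
clock: 14.8
position: [0.6074, -0.0455, 0.265]
tool_rot: [-3.141, 0.002, 0.417]
force: [0.4, -1.1, 0.1]
grip_width: 0.0554
finger_force: 0.0
```

Request:
play_rows:
  motion:
    - [0,0,0,0,0,0,0.3]
    - [0,0,0,0,0,0,0.3]
    - [0,0,0,0,0,0,0.3]
    - [0,0,1,0,0,0,0.3]
    - [0,0,1,0,0,0,0.3]

```text
clock: 15.3
position: [0.6061, -0.0484, 0.2552]
tool_rot: [-3.141, 0.002, 0.415]
force: [-0.1, 0.8, -0.3]
grip_width: 0.0559
finger_force: 0.0
```

Run:
```python
from h import *
p,W=wrist("w6",.608,-.045,.158,.2,.035)
go(.608,-.045,.156)
```

```text
2014 mean [ 0.6087 -0.0435  0.1753] fit [ 0.6074 -0.0439  0.0111] box [ 0.6065 -0.0444  0.1739] [0.0314 0.0318 0.0318]
pos [ 0.6064 -0.0481  0.2559] yaw 0.416 -> cm [ 0.27 -0.22  9.99]
```

Request:
play_rows:
  motion:
    - [0.1,-0.2,1,0,0,0,0.3]
    - [0.2,-0.3,4,0,0,0,0.3]
    - [0.2,-0.3,7.5,0,0,0,0.3]
    - [0.2,-0.3,9.8,0,0,0,0.3]
    - [0.2,-0.3,9.8,0,0,0,0.3]

```text
clock: 15.85
position: [0.6059, -0.0437, 0.1555]
tool_rot: [-3.139, 0.004, 0.417]
force: [-0.2, 0.3, 0.7]
grip_width: 0.0555
finger_force: 0.0
```

Request:
play_rows:
  motion:
    - [0,0,0,0,0,0,0]
    - [0,0,0,0,0,0,-0.5]
    - [0,0,0,0,0,0,-1]
    - [0,0,0,0,0,0,-1]
    - [0,0,0,0,0,0,-1]

```text
clock: 16.35
position: [0.6086, -0.0439, 0.1603]
tool_rot: [3.14, -0.002, 0.417]
force: [-0.4, 0.0, 7.7]
grip_width: 0.0284
finger_force: 40.1
```

Request:
play_rows:
  motion:
    - [0,0,0,0,0,0,-1]
    - [0,0,-0.5,0,0,0,-1]
    - [0,0,-3,0,0,0,-1]
    - [0,0,-6,0,0,0,-1]
    - [0,0,-9,0,0,0,-1]

```text
clock: 16.85
position: [0.6075, -0.0437, 0.2504]
tool_rot: [-3.141, -0.0, 0.417]
force: [0.1, 0.2, -0.8]
grip_width: 0.0286
finger_force: 39.6
```

Request:
play_rows:
  motion:
    - [0,0,-2,0,0,0,-1]
    - [0,0,-4,0,0,0,-1]
    - [0,0,-6,0,0,0,-1]
    - [0,0,-7,0,0,0,-1]
    - [0,0,-7,0,0,0,-1]

```text
clock: 17.35
position: [0.6081, -0.0437, 0.3201]
tool_rot: [3.141, -0.002, 0.417]
force: [-0.0, -0.1, -1.8]
grip_width: 0.0282
finger_force: 39.6
```

Run:
```python
from h import *
go(.6,.2,.318); go(.467,.349,.318)
s=observe();print(s["grip_width"],s["force"])
p,_=viewer.grab_frame("side");cv2.imwrite("pics/s4.png",cv2.resize(p[100:340,200:520,::-1],(640,480)))
```

```text
pos [ 0.6081 -0.0437  0.3201] yaw 0.417 -> cm [  9.13 -22.61   0.21]
pos [ 0.6081 -0.0437  0.3201] yaw 0.417 -> cm [  3.   -41.62   0.21]
0.02824885220631239 [-0.02022982 -0.07657348 -1.7846002 ]
```

View pics/s4.png

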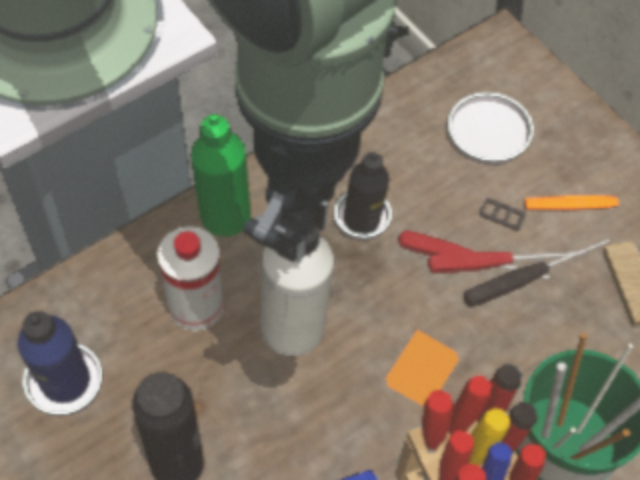

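The white bottle is held upright at (297,295), well above everything. I'll move it via the clear area to the large dish at (490,128).

Request:
play_rows:
  motion:
    - [1.2,-3,0,0,0,0,-1]
    - [3,-7.5,0,0,0,0,-1]
    - [5,-12.5,0,0,0,0,-1]
    - [7,-17.3,0,0,0,0,-1]
    - [9,-22,0,0,0,0,-1]

```text
clock: 17.9
position: [0.6003, 0.1886, 0.3175]
tool_rot: [-3.142, 0.001, 0.417]
force: [1.3, -0.7, -1.2]
grip_width: 0.0287
finger_force: 39.7
```

Request:
play_rows:
  motion:
    - [0,-4.5,0,0,0,0,-1]
    - [-2,-9,0,0,0,0,-1]
    - [-4,-13.5,0,0,0,0,-1]
    - [-5.5,-17.5,0,0,0,0,-1]
    - [-6,-19.6,0,0,0,0,-1]

```text
clock: 18.4
position: [0.4633, 0.3443, 0.3178]
tool_rot: [-3.141, 0.002, 0.421]
force: [1.4, -0.0, -0.8]
grip_width: 0.0283
finger_force: 39.7
```

Request:
play_rows:
  motion:
    - [0,0,0,0,0,0,-1]
    - [0,0,2,0,0,0,-1]
    - [0,0,6,0,0,0,-1]
    - [0,0,10,0,0,0,-1]
    - [0,0,12,0,0,0,-1]

```text
clock: 18.9
position: [0.466, 0.3399, 0.1947]
tool_rot: [3.14, 0.004, 0.416]
force: [0.0, 0.1, -0.7]
grip_width: 0.0284
finger_force: 39.7
```

Run:
```python
from h import *
rel(.467,.349,.03,.05)
```

```text
pos [0.466  0.3399 0.1947] yaw 0.416 -> cm [ 0.46 -0.79  9.47]
side bottle [0.4653 0.3341 0.0289] dish [0.4675 0.3489 0.0492] 118
scene bottle [0.463  0.3356 0.0297] dish [0.4653 0.3503 0.049 ] 94
```

Request:
play_rows:
  motion:
    - [0.3,-0.5,0,0,0,0,-1]
    - [0.6,-1,0,0,0,0,-1]
    - [0.6,-1,1,0,0,0,-1]
    - [0.6,-1,2,0,0,0,-1]
    - [0.6,-1,2.7,0,0,0,-1]

```text
clock: 19.5
position: [0.4681, 0.353, 0.1707]
tool_rot: [3.141, 0.001, 0.417]
force: [-0.1, -0.4, -2.0]
grip_width: 0.0287
finger_force: 39.7
```

Request:
play_rows:
  motion:
    - [0,0,0.1,0,0,0,-1]
    - [0,0,0.2,0,0,0,-1]
    - [0,0,0.2,0,0,0,-1]
    - [0,0,0.2,0,0,0,-1]
    - [0,0,0.2,0,0,0,-1]

```text
clock: 20.0
position: [0.4684, 0.3535, 0.17]
tool_rot: [-3.141, -0.0, 0.417]
force: [-0.2, 0.5, -0.5]
grip_width: 0.0284
finger_force: 39.7
```

Request:
play_rows:
  motion:
    - [0,0,0.2,0,0,0,-1]
    - [0,0,0.4,0,0,0,-1]
    - [0,0,0.5,0,0,0,-1]
    - [0,0,0.5,0,0,0,-1]
    - [0,0,0.5,0,0,0,-1]

```text
clock: 20.5
position: [0.4683, 0.3534, 0.1647]
tool_rot: [-3.142, 0.0, 0.417]
force: [0.6, -0.2, -1.6]
grip_width: 0.0285
finger_force: 39.7
```

Request:
play_rows:
  motion:
    - [0,0,0.1,0,0,0,-1]
    - [0,0,0.2,0,0,0,-1]
    - [0,0,0.2,0,0,0,-1]
    - [0,0,0.2,0,0,0,-1]
    - [0,0,0.2,0,0,0,-1]

```text
clock: 21.0
position: [0.4686, 0.3537, 0.1634]
tool_rot: [-3.141, -0.001, 0.417]
force: [-1.1, -1.3, 9.0]
grip_width: 0.0283
finger_force: 40.9
```

Contact. Checking the position in the dish before I let go.

Run:
```python
from h import *
rel(.467,.349,.03,.05)
```

```text
pos [0.4686 0.3537 0.1634] yaw 0.417 -> cm [-0.34  0.37  6.34]
side bottle [0.4687 0.3496 0.0293] dish [0.4662 0.3505 0.0465] 145
scene bottle [0.4661 0.3507 0.0297] dish [0.4652 0.348  0.0477] 108
```

Request:
play_rows:
  motion:
    - [0,0,-0.1,0,0,0,-0.3]
    - [0,0,-0.1,0,0,0,0]
    - [0,0,-0.1,0,0,0,0.3]
    - [0,0,-0.1,0,0,0,0.3]
    - [0,0,-0.1,0,0,0,0.3]

```text
clock: 21.6
position: [0.4683, 0.3534, 0.1636]
tool_rot: [3.142, 0.0, 0.417]
force: [0.0, 0.4, 0.3]
grip_width: 0.0556
finger_force: 0.0
```

Request:
play_rows:
  motion:
    - [0,0,-1,0,0,0,0.3]
    - [0,0,-4,0,0,0,0.3]
    - [0,0,-8,0,0,0,0.3]
    - [0,0,-12,0,0,0,0.3]
    - [0,0,-13,0,0,0,0.3]

```text
clock: 22.1
position: [0.4692, 0.3544, 0.2987]
tool_rot: [-3.14, -0.006, 0.417]
force: [0.3, -0.1, -0.5]
grip_width: 0.0557
finger_force: 0.0
```

Run:
```python
from h import *
rel(.467,.349,.03,.05);rel(.478,.149,.022,.033);rel(.459,-.2415,.028,.042)
for n in ("side","scene"):
    p=cv2.imread(f"pics/last_{n}.png")
    cv2.imwrite(f"pics/fin_{n}.png",cv2.resize(p[110:410,200:500] if n=="side" else p[130:400,200:470],(600,600)))
a,b=[cv2.imread(f"pics/fin_{n}.png") for n in("side","scene")]
cv2.imwrite("pics/fin.png",cv2.resize(np.hstack([a,b]),(800,400)))
```

```text
pos [0.4692 0.3544 0.2987] yaw 0.417 -> cm [-0.42  0.41 19.87]
side bottle [0.4703 0.3499 0.0289] dish [0.4658 0.35   0.0468] 149
scene bottle [0.4673 0.3515 0.0297] dish [0.4646 0.3457 0.0459] 130
pos [0.4687 0.3538 0.2958] yaw 0.417 -> cm [-7.44 19.11 19.58]
side bottle [0.482  0.145  0.0181] dish [0.4767 0.148  0.0297] 112
scene bottle [0.4792 0.1504 0.0187] dish [0.4751 0.1491 0.031 ] 71
pos [0.468  0.3531 0.293 ] yaw 0.417 -> cm [-24.89  54.01  19.3 ]
side bottle [ 0.4588 -0.2418  0.0279] dish [ 0.4586 -0.2417  0.0401] 124
scene bottle [ 0.4574 -0.2393  0.0261] dish [ 0.4583 -0.2398  0.0376] 70
```

View pics/fin.png

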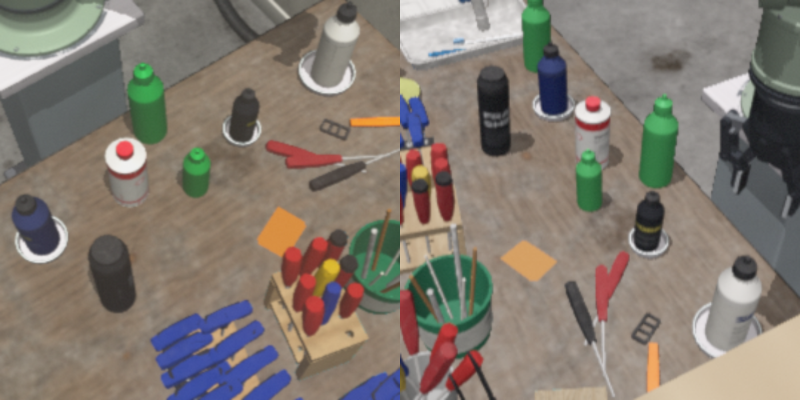

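Both views show all three bottles upright in their dishes. In the left view they are white (335,50), black (243,115) and blue (35,225). The can and the tin haven't moved, and the gripper is clear.

```bash
python3 -c "
from workcell import bot; print(bot.job_done())"
```

```text
the job is handed in; nothing more can be done
None
```

The small, medium and large squeeze bottles stand upright in their matching drip dishes, the spray can and screw-cap tin were left in place, and the job was handed in at about 22 s of the 83 s allowed.

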